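# Clamp a mounted specimen with an over-centre spring flap

## Robot

A 7-joint arm with a two-finger parallel gripper is mounted at the origin on a cart in front of the work surface, level with it; the furniture and walls round the work are solid. World frame = base frame: x ahead of the robot, y to its left, z up, the work surface at z = 0. Lengths are in m, angles in rad, forces in N, time in s.
With the tool pointing down it reaches from about 0.425 to 0.875 m from the base axis. Payload 4.7 kg.
Tool frame: the origin (TCP) lies at the centre of the arm's flange, where the gripper is bolted on; the fingertips stand 182 mm ahead of it and the grasp point (between the pads) lies 164 mm ahead of it; z points along the fingers, y is the line along which they close (so a half turn about z gives the same grasp; the last joint's range is limited). The gripper opens to 87 mm and grips with 3 to 60 N. Pads are 19 mm wide; open, the fingers measure 117 mm over their backs; the gripper's body (75 mm by 190 mm) begins 51 mm behind the grasp point.
Start: joints at [-1.298, 0.321, -0.07, 1.45, 0.023, 1.371, -0.057], TCP at [0.166, 0.628, 0.405] pointing down, gripper open.
Joint ranges: [-2.86, 2.86], [-0.3, 2.09], [-1.38, 1.24], [0.06, 2.45], [-1.56, 4.7], [0.09, 2.05], [-2.69, 2.69]. Speed limits (rad/s): [2.57, 2.57, 3.14, 3.14, 3.14, 3.14, 3.14].

## Interface

Orientations are given as a unit quaternion [w, x, y, z].
In Python, from bench import arm gives the robot as it stands.
- The arm moves only by the shell command python3 -m creep 'ROWS' [FORCE]. ROWS is JSON, a list of rows, each a list of 3 entries, a list of its own where there are three numbers: the shift along the tool's x, y, z in mm, then the turn, a rotation vector about the tool's x, y, z in degrees, then the gripper command: -1 is shut, 1 is fully open, values between are in proportion. A call has 1 to 10 rows; each row is the pose to reach, as a shift and turn from the pose commanded when the call began, along the tool's axes at that moment; what a row does not reach only later rows make up. A row lasts 1/12 s, in which the tool goes at most 41.7 mm and 7.16 degrees, less where a joint would pass 70% of its speed; a pose out of reach is approached as far as the arm can. A call with a gripper value outside its range is refused whole. The fingers move at their own pace and stop on an object; FORCE is the grip in N (left out, the last holds). Time passes only in rows, so rows that repeat a pose let the fingers close. It gives the time, the measured TCP pose, the force, the opening and the grip force at its end, in the units of the state.
- arm.state(): the state, without advancing time (a new reading comes with each control period).
- arm.get_image(name): name is "side" or "top"; returns (picture, depth): 400x640x3 uint8, red, green, blue; 400x640 float32, m along the optical axis (not along the pixel's ray), 0 where there is no reading.
- arm.camera_model(name): a dict with "fx", "fy", "cx", "cy" (pixels), "D" ([k1, k2, p1, p2, k3] as OpenCV has them; the pictures are not rectified), "pose" (4x4, takes a point from camera to world coordinates). Camera axes: x right, y up, looking along -z (the intrinsics and any distortion apply to the point x, -y, -z); pixel columns grow to the right and rows downward; lengths in m; the calibration is good to about 2 mm. A picture is of the moment at which its call begins. camera_model takes no time and is no camera call.
- arm.hand_in(): hands the job in; it is judged then, once.
Trained networks look in the newest picture that a camera, given by its name, has taken for a name from the list of things; names that differ only in an ending like _2 or _b are one class to them, and where a whole thing is asked for, a point or a joint stands for the part that bears it (a point fixed in the world has none). Each returns a list of dicts, best first, with "confidence" (0 to 1); they miss things now and then, are a little off and sometimes report something else, mostly with a low value. They report only what shows in the picture. A call takes as long as a camera call. They do not tell look-alikes from the thing itself.
- arm.look_for(label, camera): "uv" ([column, row] in pixels, amid what is visible of it).
The state is a dict: "clock": time; "joint_pos": joint angles; "dq": joint speeds; "effort": joint torques, N m; "position": TCP position; "tool_rot": TCP orientation; "wrist_force": force on the tool from outside, world axes, zero at the start; "wrist_torque": the same for the moment, N m; "finger_gap": finger opening in m; "grip_force": force on a finger pad.
Only numpy, scipy, OpenCV 4.12 (cv2) and the standard library are available. Lean on these libraries where they do the work, as an engineer would, in place of code of your own. Each camera call takes 0.05 s, during which the arm holds its last target. There are 200 camera calls.

## Task

Clamp the mounted specimen in the specimen clamp on the bench: with the flap still open, slide the specimen along the bed under the hood until you feel it come up against the hidden sprung stop, press it there gently for a moment, and then tip the open spring flap over past its snap point so that it springs shut and its pad holds the specimen down. Do not ram the stop, and leave the loose things to either side of the clamp where they are.

Things in the scene. Friction and masses are not known exactly. Their poses are not given: they have to be found in the camera images.
- clamp: specimen clamp, fixed on the bench: flat aluminium base 194 x 84 x 12 mm. It stands on 3 mm feet. Origin on its underside, on the centre line; +x points along the bed to the back stop, +y left of that. The bed (top face) is 12 mm above the origin, from x = -77 to +117 mm. Guide rails 5 mm high stand at y = +-18 to +-24 mm, x = -75 to +47 mm; the specimen slides between them
- backstop: grey block at the clamp's back, origin 12 mm above the clamp's: block x = 48 to 72 mm, 52 mm wide, 30 mm high, carries the flap's hinge. Behind it, to x = 108 mm and 55 mm high, a spring strut between the hinge and two ears. The hood in front and the hidden stop belong to it
- hood_edge (a point): middle of the hood's front edge, at its underside: clamp x = 9 mm, 26 mm above the bed; the hood is 4 mm thick, 52 mm wide, with cheeks at y = +-21 to +-26 mm. Beneath, on the centre line 11 mm above the bed, is the hidden rubber-faced stop: it gives 2 N per mm for 3 mm, then is solid. Its place differs every time: the specimen's centre meets it somewhere from x = -9 to +19 mm
- specimen: the mounted specimen on the bed of the clamp: dark resin puck, upright cylinder 32 mm across and 21 mm high, 30 g; origin at the centre of its underside. It starts 20 to 64 mm short of its home, between the rails
- specimen_center (a point): centre of the specimen, 10.5 mm above its underside
- flap (a joint): flap angle, rad: 0 = open stop, leaning back over the block, 57 degrees above level; grows as the flap is drawn up and forward; 2.15 = shut, level along the clamp's -x, pad on a specimen (2.27 with none). An over-centre spring drives it away from the snap point, near 0.95: before it the flap springs back open, past it it springs shut in about 0.3 s. Tipping it takes 2 to 6 N at the bar
- flap_bar (a point): centre of the black thumb bar (12 mm thick, 52 mm long, parallel to the clamp's y) at the flap's free end, 85 mm from the hinge. A steel arm 26 x 5 mm joins it to the hinge; the pad, 20 x 12 mm, sits 62 mm from the hinge, reaching 19 mm below the arm's middle when shut. When open, the bar can be hooked from behind (clamp +x side) and drawn towards the clamp's -x
- flap_hinge (a point): middle of the flap's hinge line, which is parallel to the clamp's y, 52 mm above and 60 mm along +x from the clamp's origin
- loupe: bystander: black round stand loupe, 39 mm across, 24 mm high, origin at the centre of its underside, loose, to the left of the clamp on the cutting mat
- spare_puck: bystander: another mounted specimen, 30 mm across, 17 mm high, origin at the centre of its underside, loose, to the left of the clamp on the cutting mat
- paste_tin: bystander: round tin, 60 mm across, 24 mm high, origin at the centre of its underside, loose on the bench to the right of the clamp
Mind the look-alikes: they are no part of the job. Leave any white look-alike of the specimen alone.

How it is judged:
By the outcome, as a careful person would: the job done as asked, in the order asked, and still so for the second after the job is handed in, with the robot touching nothing.
It also fails if it takes over 48 s, if anything falls off the work surface, if the arm or the gripper's body presses on something with over 40 N, if the wrist force passes 120 N, or if a joint passes its speed limit or range.

## Working session

There is one attempt and no reset: what is moved stays moved. The work goes in short steps, Python scripts to look and compute and a shell command to move; the robot and the scene stay as the last step left them, time stands still between calls to the robot, and variables do not carry over. Pictures are saved under pics/ and viewed, at most 10 in all, crops included, and the job is handed in when it is done.

```bash
mkdir -p pics
cat > h.py <<'E'
import numpy as np,cv2
from bench import arm
from scipy.spatial.transform import Rotation as R
def world(cam,uv,depth=None,z=None):
    m=arm.camera_model(cam);K=np.array([[m['fx'],0,m['cx']],[0,m['fy'],m['cy']],[0,0,1.]])
    p=cv2.undistortPoints(np.array([[uv]],float),K,np.array(m['D'],float))[0,0]
    T=np.array(m['pose']);d=T[:3,:3]@np.array([p[0],-p[1],-1]);o=T[:3,3]
    s=depth if z is None else (z-o[2])/d[2]
    return o+s*d
def pix(cam,P):
    m=arm.camera_model(cam);K=np.array([[m['fx'],0,m['cx']],[0,m['fy'],m['cy']],[0,0,1.]])
    T=np.array(m['pose']);c=(np.atleast_2d(P)-T[:3,3])@T[:3,:3]
    return cv2.projectPoints(c*[1,-1,-1],np.zeros(3),np.zeros(3),K,np.array(m['D'],float))[0][:,0]
def save(cam,name,crop=None,f=1):
    im,d=arm.get_image(cam)
    o=im if crop is None else im[crop[1]:crop[3],crop[0]:crop[2]]
    cv2.imwrite('pics/'+name,cv2.resize(np.ascontiguousarray(o[:,:,::-1]),None,fx=f,fy=f));return im,d
E
python3 - <<'E'
from h import *
s=arm.state();print(s['clock'],s['position'],s['tool_rot'],s['finger_gap'])
for c in('top','side'):
    im,d=save(c,c+'0.png');np.save(c+'_d.npy',d);print(c,np.array(arm.camera_model(c)['pose'])[:3,3])
    for l in('clamp','backstop','hood_edge','specimen','flap_bar','flap_hinge','loupe','spare_puck','paste_tin'):
        for r in arm.look_for(l,c)[:3]:
            u,v=r['uv'];dd=d[int(v),int(u)];print(l,np.round(r['uv']),round(r['confidence'],2),np.round(world(c,(u,v),dd),3))
E
```

```text
0.0 [0.16638032 0.62812765 0.40364664] [-5.91076860e-05  1.29077303e-01  9.91634062e-01 -9.65894441e-04] 0.08739814197965536
top [ 0.33334957 -0.14494207  1.16118883]
clamp [326. 198.] 0.9 [ 0.506 -0.148  0.045]
backstop [327. 193.] 0.7 [ 0.518 -0.151  0.045]
hood_edge [326. 198.] 0.91 [ 0.507 -0.149  0.045]
specimen [386. 218.] 0.74 [ 0.461 -0.278  0.021]
specimen [367. 271.] 0.52 [ 0.348 -0.233  0.022]
specimen [339. 225.] 0.51 [ 0.448 -0.175  0.036]
flap_bar [317. 167.] 0.62 [ 0.56  -0.132  0.121]
flap_bar [444. 228.] 0.45 [ 0.437 -0.404  0.026]
flap_hinge [327. 200.] 0.7 [ 0.501 -0.15   0.045]
loupe [206. 220.] 0.47 [0.472 0.122 0.   ]
spare_puck [231. 184.] 0.7 [0.548 0.063 0.021]
paste_tin [444. 228.] 0.74 [ 0.436 -0.404  0.026]
side [0.54523081 0.5661167  0.64599191]
clamp [303. 238.] 0.91 [ 0.523 -0.113  0.037]
clamp [293. 315.] 0.35 [0.552 0.069 0.02 ]
backstop [300. 235.] 0.64 [ 0.529 -0.111  0.047]
hood_edge [302. 236.] 0.81 [ 0.525 -0.112  0.045]
specimen [376. 210.] 0.73 [ 0.35  -0.213  0.021]
specimen [333. 219.] 0.69 [ 0.453 -0.17   0.036]
specimen [325. 201.] 0.62 [ 0.462 -0.262  0.017]
flap_bar [281. 210.] 0.65 [ 0.563 -0.116  0.112]
flap_hinge [303. 233.] 0.81 [ 0.523 -0.114  0.051]
loupe [345. 341.] 0.63 [0.465 0.119 0.002]
spare_puck [294. 319.] 0.49 [0.551 0.079 0.02 ]
paste_tin [330. 171.] 0.84 [ 0.436 -0.383  0.022]
```

```bash
python3 -m creep --help 2>&1 | head -5; ls
```

```text
invalid input: not JSON, or not a number
h.py
pics
side_d.npy
top_d.npy
```

Run:
```python
import cv2
a=cv2.imread('pics/top0.png')[120:300,180:480];b=cv2.imread('pics/side0.png')[150:350,220:420]
cv2.imwrite('pics/c1.png',cv2.resize(a,None,fx=2.6,fy=2.6,interpolation=2));cv2.imwrite('pics/c2.png',cv2.resize(b,None,fx=3,fy=3,interpolation=2))
```

```text
(no output)
```

View pics/c1.png

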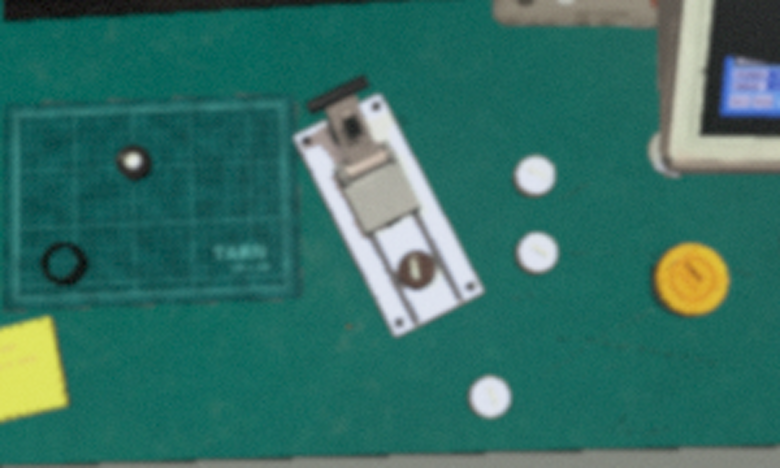

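View pics/c2.png

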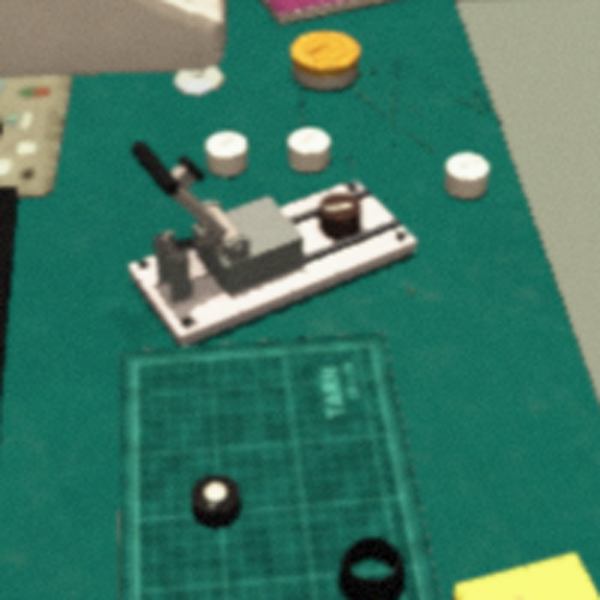

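The top picture shows the clamp at about (326,198), its bed running down-right. Candidates for the specimen:
- Dark puck between the rails at top (340,224), side (333,221). This one matches the description.
- White pucks at top (386,218), (386,187) and (368,272).
- Spare puck with a white top on the mat at (231,183).

Next I fit the clamp pose from its corners in both views.

```bash
cat > fit.py <<'E'
from h import *
from scipy.optimize import least_squares
# base top corners, bed z=15mm : clamp (117,42),(117,-42),(-77,-42),(-77,42)
C=np.array([[117,42],[117,-42],[-77,-42],[-77,42]])/1000
tp=np.array([[293,132],[381,95],[484,291],[397,336]])/2.6+[180,120]
sp=np.array([[183,336],[130,266],[355,183],[416,239]])/3+[220,150]; sp=np.array([sp[0],sp[1],sp[2],sp[3]])
def W(p,xyz):
    xyz=np.atleast_2d(xyz);c,s=np.cos(p[2]),np.sin(p[2])
    return np.c_[p[0]+c*xyz[:,0]-s*xyz[:,1],p[1]+s*xyz[:,0]+c*xyz[:,1],.003+xyz[:,2]]
P3=np.c_[C,np.full(4,.012)]
def fit(cams):
    f=lambda p:np.concatenate([(pix(c,W(p,P3))-o).ravel() for c,o in cams])
    return least_squares(f,[.48,-.16,.4])
if __name__=='__main__':
    for cams in([('top',tp)],[('side',sp)],[('top',tp),('side',sp)]):
        r=fit(cams);print(np.round(r.x,4),np.round(r.fun,1))
    p=r.x;np.save('p.npy',p)
    print('bar',W(p,[.106,0,.123]),'hinge',W(p,[.06,0,.052]))
    for c,u in(('top',(416/2.6+180,268/2.6+120)),('side',(340/3+220,201/3+150))):
        w=world(c,u,z=.036);cc,s=np.cos(p[2]),np.sin(p[2]);d=w[:2]-p[:2]
        print('spec top',c,w,'clamp xy',1000*(cc*d[0]+s*d[1]),1000*(-s*d[0]+cc*d[1]))
    for c in('top','side'):
        im=cv2.imread('pics/'+c+'0.png')
        for q in pix(c,W(p,np.r_[P3,[[.106,.026,.123],[.106,-.026,.123],[.009,.026,.042],[.009,-.026,.042],[.06,0,.052]]])): cv2.circle(im,tuple(np.int32(q*8+.5)),8,(0,0,255),-1,cv2.LINE_AA,3)
        cv2.imwrite('pics/o_%s.png'%c,cv2.resize(im[140:270,270:400] if c=='top' else im[180:280,250:380],None,fx=4,fy=4))
    a,b=cv2.imread('pics/o_top.png'),cv2.imread('pics/o_side.png')
    o=np.zeros((520,1040,3),np.uint8);o[:,:520]=a;o[:400,520:]=b;cv2.imwrite('pics/o.png',cv2.resize(o,None,fx=.76,fy=.76))
    s=arm.state();RT=R.from_quat(np.roll(s['tool_rot'],-1));print(RT.as_matrix().round(3))
E
python3 fit.py
```

```text
[ 0.4851 -0.1639  0.4416] [ 0.4  1.1 -0.  -1.2  0.1  0.1 -0.5  0. ]
[ 0.4844 -0.1573  0.4527] [-0.4  0.6 -0.5  0.1  0.2 -1.3  0.7  0.2]
[ 0.4846 -0.1618  0.4467] [-0.7  1.5 -1.3 -0.9 -0.8  0.1 -1.2  0.3 -0.8 -1.1 -0.6 -1.5  0.  -2.4
  0.3 -1. ]
bar [[ 0.5802467  -0.11597709  0.126     ]] hinge [[ 0.53876125 -0.13585062  0.055     ]]
spec top top [ 0.4523984  -0.17703267  0.036     ] clamp xy -35.6790078444216 0.17127560880234732
spec top side [ 0.45184556 -0.17748667  0.036     ] clamp xy -36.37373370758984 0.0006777099133582765
[[-0.967  0.256  0.   ]
 [ 0.256  0.967  0.   ]
 [-0.     0.    -1.   ]]
```

View pics/o.png

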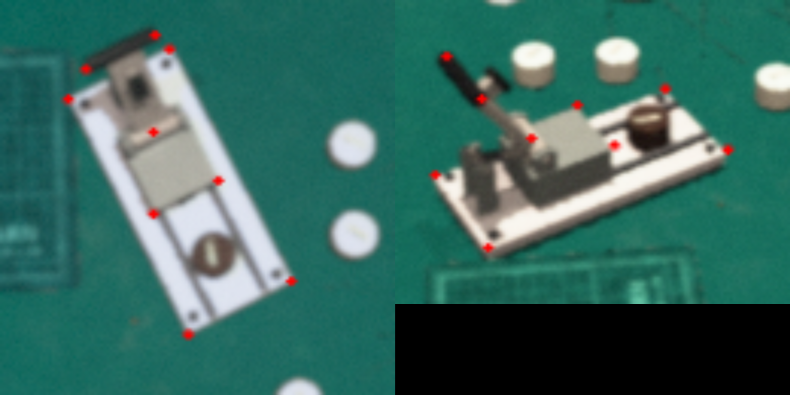

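The projected bar and hood points land on the picture within about 2 mm. The specimen is at clamp (-36, 0). Next I swing over in a wide arc.

```bash
cat > to.py <<'E'
# python3 to.py x y z(mm, fingertip in clamp frame, z above bed) -> shift/turn in tool axes
from h import *;import sys
p=np.array([.4846,-.1615,.445])
s=arm.state();T=R.from_quat(np.roll(s['tool_rot'],-1));c,q=np.cos(p[2]),np.sin(p[2])
G=np.array([[c,-q,0],[q,c,0],[0,0,1.]]);o=np.array([p[0],p[1],.015])
tip=np.array(s['position'])+T.apply([0,0,.182])
print('t',round(s['clock'],2),'tip clamp',(1000*G.T@(tip-o)).round(1),'F clamp',(G.T@np.array(s['wrist_force'])).round(2),'gap',round(s['finger_gap'],4))
if len(sys.argv)>3:
    t=np.array(sys.argv[1:4],float)/1000; D=R.from_matrix(G@np.diag([-1.,1,-1]))
    print('shift',(1000*T.inv().apply(o+G@t-D.apply([0,0,.182])-s['position'])).round(1),'turn',np.degrees((T.inv()*D).as_rotvec()).round(1))
E
python3 -m creep '[[[-229,-212,0],[0,0,-20],-1],[[-458,-425,0],[0,0,-40.3],-1],[[-458,-425,0],[0,0,-40.3],-1],[[-458,-425,0],[0,0,-40.3],-1],[[-458,-425,0],[0,0,-40.3],-1],[[-458,-425,0],[0,0,-40.3],-1],[[-458,-425,0],[0,0,-40.3],-1],[[-458,-425,0],[0,0,-40.3],-1],[[-458,-425,0],[0,0,-40.3],-1],[[-458,-425,0],[0,0,-40.3],-1]]' 20; python3 to.py -78 0 150
```

```text
clock: 1.83
position: [0.3876, 0.2777, 0.4052]
tool_rot: [0.0, -0.221, 0.975, 0.0]
wrist_force: [0.5, 0.8, -0.1]
finger_gap: 0.0283
grip_force: 0.0
t 1.83 tip clamp [101.7 438.3 208.2] F clamp [ 0.79  0.48 -0.1 ] gap 0.0283
shift [ 179.5 -438.3   57.8] turn [ 0.   0.1 -0. ]
```

```bash
python3 -m creep '[[[15,-245,20],[0,0,0],-1],[[15,-245,20],[0,0,0],-1],[[15,-245,20],[0,0,0],-1],[[15,-245,20],[0,0,0],-1],[[15,-245,20],[0,0,0],-1],[[15,-245,20],[0,0,0],-1],[[180,-438,58],[0,0,0],-1],[[180,-438,58],[0,0,0],-1],[[180,-438,58],[0,0,0],-1],[[180,-438,58],[0,0,0],-1]]'; python3 to.py -80 0 60
```

```text
clock: 2.67
position: [0.4352, -0.109, 0.36]
tool_rot: [0.0, -0.22, 0.975, 0.0]
wrist_force: [0.6, -0.5, 0.2]
finger_gap: 0.0009
grip_force: 0.0
t 2.67 tip clamp [-21.8  68.7 163. ] F clamp [ 0.34 -0.68  0.22] gap 0.0009
shift [ 58.1 -68.7 103. ] turn [ 0.   0.1 -0. ]
```

```bash
sleep 1; python3 -m creep '[[[0,0,0],[0,0,0],-1]]'; python3 to.py -80 0 60
```

```text
clock: 2.75
position: [0.4332, -0.1151, 0.3595]
tool_rot: [-0.001, -0.215, 0.977, -0.001]
wrist_force: [-0.7, -0.9, 0.6]
finger_gap: 0.0004
grip_force: 0.0
t 2.75 tip clamp [-26.8  63.8 162.5] F clamp [-0.99 -0.55  0.55] gap 0.0004
shift [ 52.6 -64.6 102.7] turn [-0.1 -0.1 -0.7]
```

```bash
python3 -m creep '[[[52,-64,30],[0,0,0],-1],[[52,-64,60],[0,0,0],-1],[[52,-64,100],[0,0,0],-1],[[52,-64,100],[0,0,0],-1],[[52,-64,100],[0,0,0],-1],[[52,-64,100],[0,0,0],-1]]'; python3 to.py -80 0 7
python3 - <<'E'
from h import *
a,_=arm.get_image('top');b,_=arm.get_image('side')
o=np.zeros((480,800,3),np.uint8);o[:]=0
A=cv2.resize(a[170:290,290:390],None,fx=4,fy=4);B=cv2.resize(b[160:280,280:380],None,fx=4,fy=4)
o[:,:400]=A;o[:,400:]=B;cv2.imwrite('pics/d.png',o[:,:,::-1])
E
```

```text
clock: 3.25
position: [0.4166, -0.1871, 0.26]
tool_rot: [-0.001, -0.22, 0.975, 0.0]
wrist_force: [0.9, -0.6, 0.5]
finger_gap: 0.0007
grip_force: 0.0
t 3.25 tip clamp [-72.6   6.3  63. ] F clamp [ 0.56 -0.95  0.54] gap 0.0007
shift [ 7.5 -6.2 56. ] turn [ 0.  -0.1 -0.1]
```

View pics/d.png

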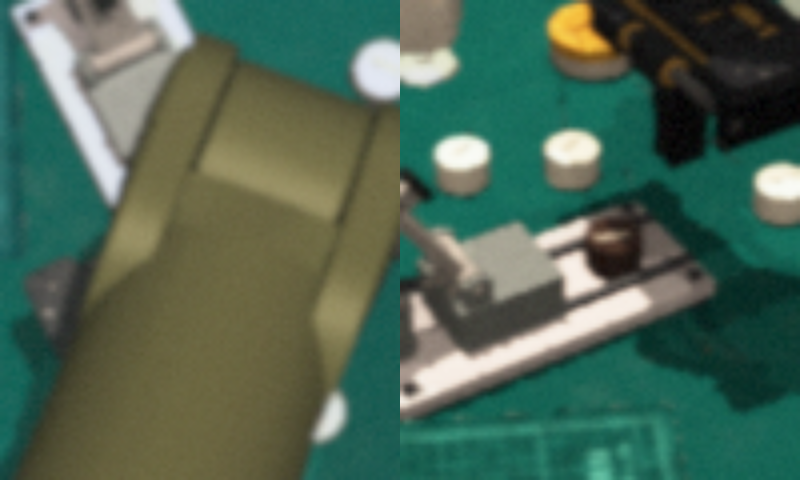

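The side view shows the fingertips above the bed's open end, behind the dark specimen at pixel (433,218), with no contact. Lowering them.

```bash
python3 -m creep '[[[8,-6,15],[0,0,0],-1],[[8,-6,30],[0,0,0],-1],[[8,-6,42],[0,0,0],-1],[[8,-6,50],[0,0,0],-1],[[8,-6,55],[0,0,0],-1],[[8,-6,55],[0,0,0],-1],[[8,-6,55],[0,0,0],-1],[[8,-6,55],[0,0,0],-1]]'; python3 to.py -70 0 7
python3 - <<'E'
from h import *
im,_=save('side','e.png',(300,160,400,260),5)
E
```

```text
clock: 4.02
position: [0.4126, -0.1961, 0.2059]
tool_rot: [0.001, -0.221, 0.975, -0.0]
wrist_force: [-0.5, -0.1, -0.3]
finger_gap: 0.0007
grip_force: 0.0
t 4.02 tip clamp [-79.7  -0.4   8.9] F clamp [-0.56  0.1  -0.31] gap 0.0007
shift [-9.9  0.2  1.9] turn [-0.   0.1  0. ]
```

View pics/e.png

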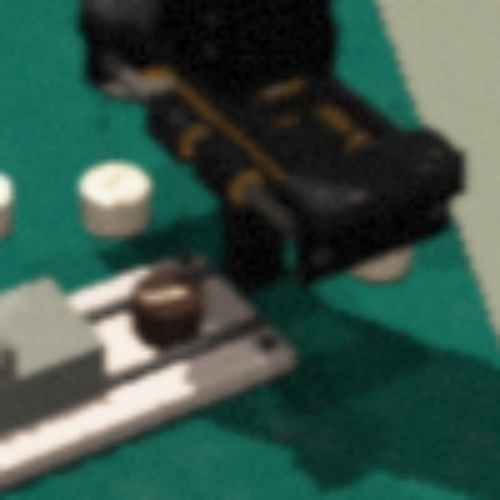

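```bash
python3 -m creep '[[[-6,0,1],[0,0,0],-1],[[-12,0,2],[0,0,0],-1],[[-15,0,2],[0,0,0],-1],[[-18,0,2],[0,0,0],-1],[[-21,0,2],[0,0,0],-1],[[-24,0,2],[0,0,0],-1],[[-27,0,2],[0,0,0],-1],[[-30,0,2],[0,0,0],-1],[[-33,0,2],[0,0,0],-1],[[-36,0,2],[0,0,0],-1]]'; python3 to.py -43 0 7
```

```text
clock: 4.9
position: [0.4447, -0.1805, 0.2031]
tool_rot: [0.0, -0.22, 0.975, 0.0]
wrist_force: [0.8, -0.1, 0.0]
finger_gap: 0.0009
grip_force: 0.1
t 4.9 tip clamp [-44.2   0.1   6.1] F clamp [ 0.64 -0.44  0.  ] gap 0.0009
shift [-1.2 -0.1 -0.9] turn [ 0.  0. -0.]
```

```bash
python3 -m creep '[[[0,0,0],[0,0,0],-1],[[0,0,0],[0,0,0],-1]]' >/dev/null; python3 to.py -40 0 7;python3 - <<'E'
from h import *
im,_=save('side','f.png',(280,160,380,260),5)
E
```

```text
t 5.07 tip clamp [-44.3   0.1   6.1] F clamp [0.08 0.22 0.69] gap 0.0006
shift [-4.3 -0.1 -0.9] turn [-0.  0. -0.]
```

View pics/f.png

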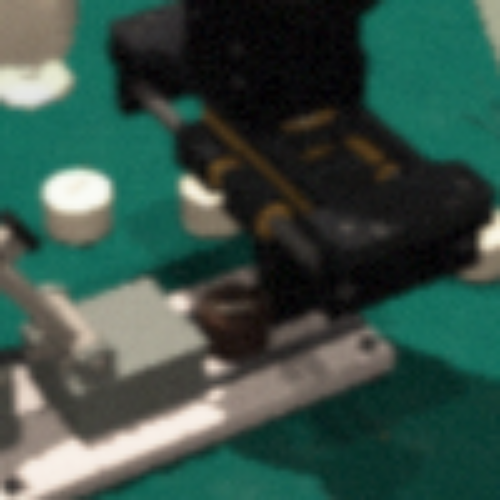

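The specimen now sits just ahead of the fingers at pixel (326,223), about to go under the hood. From here I advance in 1.5 mm steps, with a force guard between the calls.

```bash
cat > ok.py <<'E'
from h import *;import sys
f=[]
for i in range(3):
    s=arm.state();F=np.array(s['wrist_force']);f.append(np.cos(.445)*F[0]+np.sin(.445)*F[1])
    if i<2: arm.get_image('side')
c,q=np.cos(.445),np.sin(.445);P=s['position'];x=1000*(c*(P[0]-.4846)+q*(P[1]+.1615))
print(round(s['clock'],2),'x',round(x,1),'Fx',np.round(f,2));sys.exit(int(np.mean(f)<-1.1))
E
m(){ tail -0; }
python3 -m creep '[[[-0.7,0,0],[0,0,0],-1],[[-1.5,0,0],[0,0,0],-1]]'>/dev/null && python3 ok.py &&
python3 -m creep '[[[-0.7,0,0],[0,0,0],-1],[[-1.5,0,0],[0,0,0],-1]]'>/dev/null && python3 ok.py &&
python3 -m creep '[[[-0.7,0,0],[0,0,0],-1],[[-1.5,0,0],[0,0,0],-1]]'>/dev/null && python3 ok.py &&
python3 -m creep '[[[-0.7,0,0],[0,0,0],-1],[[-1.5,0,0],[0,0,0],-1]]'>/dev/null && python3 ok.py &&
python3 -m creep '[[[-0.7,0,0],[0,0,0],-1],[[-1.5,0,0],[0,0,0],-1]]'>/dev/null && python3 ok.py &&
python3 -m creep '[[[-0.7,0,0],[0,0,0],-1],[[-1.5,0,0],[0,0,0],-1]]'>/dev/null && python3 ok.py &&
python3 -m creep '[[[-0.7,0,0],[0,0,0],-1],[[-1.5,0,0],[0,0,0],-1]]'>/dev/null && python3 ok.py &&
python3 -m creep '[[[-0.7,0,0],[0,0,0],-1],[[-1.5,0,0],[0,0,0],-1]]'>/dev/null && python3 ok.py
```

```text
5.38 x -42.9 Fx [-0.29 -0.32  0.14]
5.65 x -41.3 Fx [-0.41 -0.3  -0.06]
5.92 x -39.8 Fx [ 0.37 -0.5  -1.21]
6.18 x -38.3 Fx [-0.5  -0.09  0.12]
6.45 x -36.8 Fx [-0.32 -0.39  0.14]
6.72 x -35.3 Fx [-0.62  0.87 -0.52]
6.98 x -33.8 Fx [-1.25 -0.    0.11]
7.25 x -32.3 Fx [-0.18  0.52 -0.16]
```

```bash
python3 -m creep '[[[-0.7,0,0],[0,0,0],-1],[[-1.5,0,0],[0,0,0],-1]]'>/dev/null && python3 ok.py &&
python3 -m creep '[[[-0.7,0,0],[0,0,0],-1],[[-1.5,0,0],[0,0,0],-1]]'>/dev/null && python3 ok.py &&
python3 -m creep '[[[-0.7,0,0],[0,0,0],-1],[[-1.5,0,0],[0,0,0],-1]]'>/dev/null && python3 ok.py &&
python3 -m creep '[[[-0.7,0,0],[0,0,0],-1],[[-1.5,0,0],[0,0,0],-1]]'>/dev/null && python3 ok.py &&
python3 -m creep '[[[-0.7,0,0],[0,0,0],-1],[[-1.5,0,0],[0,0,0],-1]]'>/dev/null && python3 ok.py &&
python3 -m creep '[[[-0.7,0,0],[0,0,0],-1],[[-1.5,0,0],[0,0,0],-1]]'>/dev/null && python3 ok.py &&
python3 -m creep '[[[-0.7,0,0],[0,0,0],-1],[[-1.5,0,0],[0,0,0],-1]]'>/dev/null && python3 ok.py &&
python3 -m creep '[[[-0.7,0,0],[0,0,0],-1],[[-1.5,0,0],[0,0,0],-1]]'>/dev/null && python3 ok.py &&
python3 -m creep '[[[-0.7,0,0],[0,0,0],-1],[[-1.5,0,0],[0,0,0],-1]]'>/dev/null && python3 ok.py &&
python3 -m creep '[[[-0.7,0,0],[0,0,0],-1],[[-1.5,0,0],[0,0,0],-1]]'>/dev/null && python3 ok.py &&
python3 -m creep '[[[-0.7,0,0],[0,0,0],-1],[[-1.5,0,0],[0,0,0],-1]]'>/dev/null && python3 ok.py &&
python3 -m creep '[[[-0.7,0,0],[0,0,0],-1],[[-1.5,0,0],[0,0,0],-1]]'>/dev/null && python3 ok.py
```

```text
7.52 x -31.2 Fx [-1.99 -2.31 -2.28]
```

```bash
python3 -m creep '[[[-0.5,0,0],[0,0,0],-1],[[-0.5,0,0],[0,0,0],-1],[[-0.5,0,0],[0,0,0],-1],[[-0.5,0,0],[0,0,0],-1],[[-0.5,0,0],[0,0,0],-1],[[-0.5,0,0],[0,0,0],-1],[[-0.5,0,0],[0,0,0],-1],[[-0.5,0,0],[0,0,0],-1]]'>/dev/null; python3 ok.py
```

```text
8.28 x -30.6 Fx [-3.64 -3.8  -3.04]
```

The force rises by about 2 N per mm, as the sprung stop should. I held roughly 3.4 N for 0.8 s. Next: back off gently and lift.

```bash
python3 -m creep '[[[0.6,0,0],[0,0,0],-1],[[1.3,0,0],[0,0,0],-1],[[2.2,0,0],[0,0,0],-1],[[5,0,0],[0,0,0],-1],[[12,0,0],[0,0,0],-1],[[20,0,0],[0,0,0],-1],[[20,0,-30],[0,0,0],-1],[[20,0,-70],[0,0,0],-1],[[20,0,-110],[0,0,0],-1],[[20,0,-145],[0,0,0],-1]]'>/dev/null; python3 to.py 138 0 150;python3 - <<'E'
from h import *
a,d=arm.get_image('top');b,_=arm.get_image('side')
o=np.zeros((480,800,3),np.uint8)
o[:,:400]=cv2.resize(a[150:270,280:380],None,fx=4,fy=4);o[:,400:]=cv2.resize(b[160:280,260:360],None,fx=4,fy=4);cv2.imwrite('pics/g.png',o[:,:,::-1])
E
```

```text
t 9.12 tip clamp [-51.4  -0.4 153.3] F clamp [ 2.51 -0.94 -0.91] gap 0.0006
shift [-189.6    0.6    3.5] turn [-0.   0.1 -0.1]
```

View pics/g.png

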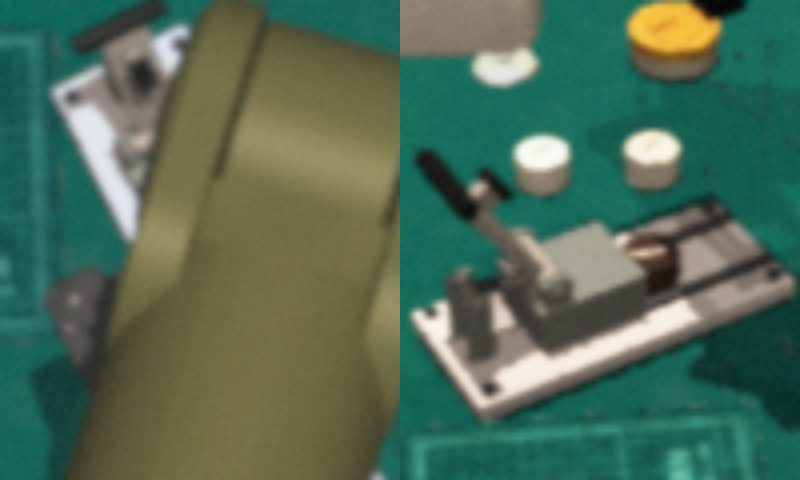

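The specimen stayed at its home, its front part under the hood at pixel (323,223), and the flap is still open. Moving over the flap to behind the bar.

```bash
python3 -m creep '[[[-35,0,0],[0,0,0],-1],[[-75,0,0],[0,0,0],-1],[[-115,0,0],[0,0,0],-1],[[-155,0,0],[0,0,0],-1],[[-180,0,0],[0,0,0],-1],[[-190,0,0],[0,0,0],-1],[[-190,0,0],[0,0,0],-1],[[-190,0,0],[0,0,0],-1]]'>/dev/null; python3 to.py 134 0 98;python3 - <<'E'
from h import *
a,d=arm.get_image('top');b,_=arm.get_image('side')
o=np.zeros((480,800,3),np.uint8)
o[:,:400]=cv2.resize(a[110:230,260:360],None,fx=4,fy=4);o[:,400:]=cv2.resize(b[120:240,220:320],None,fx=4,fy=4);cv2.imwrite('pics/i.png',o[:,:,::-1])
E
```

```text
t 9.88 tip clamp [137.8  -0.6 150.5] F clamp [-0.71  0.54  0.12] gap 0.0006
shift [ 4.   0.6 52.5] turn [ 0.  -0.1 -0.1]
```

View pics/i.png

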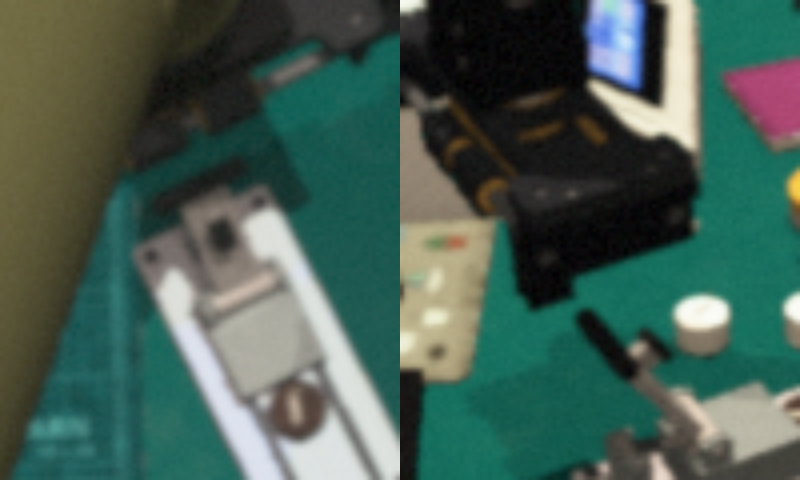

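The gripper stands clear behind the thumb bar, which is at top pixel (309,156). The specimen shows under the hood edge at (334,212). Lowering behind the bar, then drawing.

```bash
python3 -m creep '[[[0,1,15],[0,0,0],-1],[[0,1,30],[0,0,0],-1],[[0,1,45],[0,0,0],-1],[[0,1,53],[0,0,0],-1],[[0,1,53],[0,0,0],-1],[[5,1,53],[0,0,0],-1],[[10,1,53],[0,0,0],-1],[[14,1,53],[0,0,0],-1],[[18,1,52],[0,0,0],-1],[[23,1,51],[0,0,0],-1]]' >/dev/null; python3 to.py; python3 -m creep '[[[6,0,-2],[0,0,0],-1],[[12,0,-4],[0,0,0],-1],[[18,0,-6],[0,0,0],-1],[[24,0,-8],[0,0,0],-1],[[30,0,-9],[0,0,0],-1]]' >/dev/null; python3 to.py
```

```text
t 10.82 tip clamp [120.1   0.2 102.7] F clamp [ 7.98 -0.2   7.38] gap 0.0005
t 11.23 tip clamp [ 87.6   0.5 110.8] F clamp [3.25 0.04 2.64] gap 0.0005
```

```bash
python3 -m creep '[[[6,0,0],[0,0,0],-1],[[12,0,0],[0,0,0],-1],[[18,0,0],[0,0,0],-1],[[24,0,0],[0,0,0],-1],[[30,0,1],[0,0,0],-1],[[36,0,2],[0,0,0],-1]]' >/dev/null; python3 to.py;  python3 -m creep '[[[6,0,1],[0,0,0],-1],[[12,0,2],[0,0,0],-1],[[18,0,3],[0,0,0],-1],[[22,0,4],[0,0,0],-1],[[22,0,4],[0,0,0],-1],[[22,0,4],[0,0,0],-1],[[22,0,4],[0,0,0],-1]]' >/dev/null; python3 to.py
python3 - <<'E'
from h import *
a,d=arm.get_image('top');b,_=arm.get_image('side')
o=np.zeros((480,800,3),np.uint8)
o[:,:400]=cv2.resize(a[150:270,280:380],None,fx=4,fy=4);o[:,400:]=cv2.resize(b[160:280,260:360],None,fx=4,fy=4);cv2.imwrite('pics/j.png',o[:,:,::-1])
E
```

```text
t 11.73 tip clamp [ 49.1   1.4 106.3] F clamp [ 1.84  0.32 -0.37] gap 0.0006
t 12.32 tip clamp [ 28.9   1.1 103.2] F clamp [-0.37  0.35 -0.18] gap 0.0001
```

View pics/j.png

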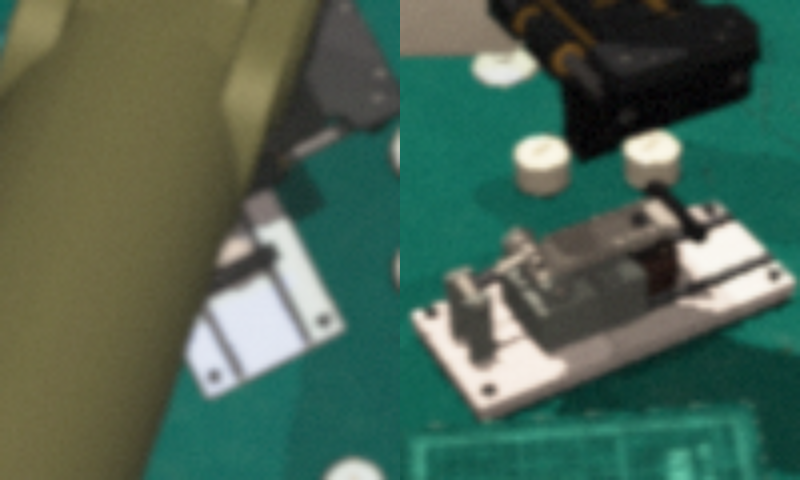

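The flap is shut and level (side pixels roughly 297–435, row 210), with the dark specimen under its pad at (325,226) against the hood. The gripper touches nothing. Lifting clear and handing in.

```bash
python3 -m creep '[[[0,0,-30],[0,0,0],-1],[[0,0,-60],[0,0,0],-1],[[0,0,-60],[0,0,0],-1],[[0,0,-60],[0,0,0],-1],[[0,0,-60],[0,0,0],-1]]' | grep force; python3 -c "
from h import *
print(arm.hand_in())"
```

```text
wrist_force: [-0.1, -0.2, 0.7]
grip_force: 0.0
the job is handed in; nothing more can be done
None
```

The specimen was slid to the sprung stop, pressed there at about 3.4 N for 0.8 s, and clamped under the snapped-shut flap; the arm was lifted clear and the job handed in at about 13 s.

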